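Lock an out-of-balance lathe spindle at its mark

TASK

Lock the small wood lathe at its zero mark: stand the red-knobbed lock pin in the brass bush on the headstock, then turn the handwheel by its rim until the white mark faces the red pointer, where the pin drops in and holds the spindle, its collar fully home. The half-log blank is out of balance and swings the wheel back if you let go too soon; do not touch the blank or bend the pointer, do not force the wheel against the pin, and leave everything else as it is.

Things in the scene. Friction and masses are not known exactly. Their poses are not given: they have to be found in the camera images.
- lathe: Blue pen-turning lathe, fixed. Origin on the bench under the middle of the headstock; y along the spindle towards the handwheel, z up, x away from the operator. Spindle axis 150 mm up. Headstock 110 (x) by 120 mm (y) about the origin, top 203 mm up; motor behind it (+x), lower. Bed, tool rest and tailstock run out to y = -510 mm, nowhere above 215 mm.
- wheel_centre (a point): Centre of the dark upright handwheel, on the spindle axis, mid-thickness, at lathe y = 106 mm. Wheel 124 mm across; rim 22 mm thick along y, 16 mm deep; 29 mm clear of the headstock's end: pinch the rim from above across its thickness, but not within 18 mm (x) of the pointer. Turns both ways about lathe y. Near the mark it takes about 5 N at the rim; pads creep on the rim by a fifth of the stroke.
- mark (a point): Engraved white mark across the handwheel's rim, 4 mm wide: this point is its inboard end on the rim surface, 62 mm from the axis, at lathe y = 95 mm. Its frame turns with the wheel. Starts on the far (+x) side of the top, 34 to 69 degrees from the pointer: turn the top towards the operator (-x). If let go near the pointer, the wheel swings back to 30 to 40 degrees.
- pointer_tip (a point): Point of the fixed red pointer, a 12 mm wide strip from the headstock top to the rim at 12 o'clock: straight above the spindle axis at rim height, 3 mm inboard of the rim. The mark faces it when both have the same x in the lathe's frame and the mark is on top.
- bush (a point): Centre of the mouth of the brass lock-pin bush, 213 mm up, lathe y = -22 mm; pad 32 mm square, 10 mm proud. Bore 9 mm, vertical, 26 mm deep, 1.5 mm chamfer. Under it turns the spindle's drum, radius 34 mm, with one radial hole 9.2 mm wide, 12 mm deep. The pin drops in by its weight once the mark is 1 to 2 mm past the pointer (-x); with the load lying on the pin the mark faces the pointer.
- pin_knob (a point): Middle of the red knob of the lock pin (knob 22 mm across, 24 mm tall): grasp here. It stands upright in one of the block's holes, this point about 72 mm up. Shank 8 mm thick; chamfered tip 62 mm below this point. In the bush, with the drum's hole elsewhere, it rests on the drum with its collar 10 mm above the bush; a wheel turned slowly lets it drop.
- pin_collar (a point): Underside of the lock pin's steel collar (18 mm across), on the pin's axis, 23 mm below pin_knob and 39 mm above the tip: rests on the bush's mouth when fully home.
- block: Light wooden tool block, fixed, 55 mm (x) by 155 mm (y), 40 mm tall; origin under its centre. Three holes 10 mm wide, 30 mm deep, in a row along its y, 50 mm apart, hold the lock pin and two steel lathe centres (up to 82 mm high) in any order. Pinch the knob with the fingers on the block's two x sides to clear the neighbours.
- blank (a point): Half-log wooden blank on the faceplate at the other side of the headstock, 164 mm across, lathe y = -100 to -190 mm; turns with the wheel, heavy side down at rest. Not to be touched. This point is on the axis, mid-length.
- pointer: The red pointer strip as a solid (origin as the lathe's); not to be bent.

How it is judged:
By the outcome, as a careful person would: the job done as asked, in the order asked, and still so for the second after the job is handed in, with the robot touching nothing.
It also fails if it takes over 72 s, if anything falls off the work surface, if the arm or the gripper's body presses on something with over 40 N, if the wrist force passes 120 N, or if a joint passes its speed limit or range.

ROBOT

A 6-joint arm with a two-finger parallel gripper is mounted at the origin on the work surface. World frame = base frame: x ahead of the robot, y to its left, z up, the work surface at z = 0. Lengths are in mm, angles in rad, forces in N, time in s.
With the tool pointing down it reaches from about 275 to 750 mm from the base axis. Payload 10.2 kg.
Tool frame: the origin (TCP) lies at the very end of the fingers, on their centre line; the grasp point (between the pads) lies 19 mm behind it; z points along the fingers, y is the line along which they close (so a half turn about z gives the same grasp; the last joint's range is limited). The gripper opens to 88 mm and grips with 3 to 60 N. Pads are 18 mm wide; open, the fingers measure 123 mm over their backs; the gripper's body (75 mm by 187 mm) begins 45 mm behind the grasp point.
Start: joints at [0.978, 0.313, 1.498, -0, 1.331, -0.223], TCP at [189.763, 489.511, 238.72] pointing down, gripper open.
Joint ranges: [-2.94, 2.94], [-0.97, 2.17], [0.19, 2.56], [-1.23, 4.37], [0.02, 3.11], [-2.88, 2.88]. Speed limits (rad/s): [2.39, 2.39, 3.01, 3.14, 3.14, 3.14].

INTERFACE

Orientations are given as a unit quaternion [w, x, y, z].
In Python, from bench import bot, imaging, workorder gives the robot as it stands. The module is installed in compiled form; this text tells all that it offers.
- The arm moves only by the shell command python3 -m handwheel 'ROWS' [FORCE]. ROWS is JSON, a list of rows, each an object with "delta_rot": the turn, a rotation vector about the tool's x, y, z in degrees, a list of three; "travel": the shift along the tool's x, y, z in mm, a list of three; "gripper": the opening, from 0 (shut) to 1 (fully open). In form: [{"delta_rot": [wx, wy, wz], "travel": [x, y, z], "gripper": gripper}, ...]. A call has 1 to 5 rows; each row shifts and turns the commanded pose from where the row before left it, along the tool's axes as they then stand; what a row does not reach is not made up. A row lasts 1/12 s, in which the tool goes at most 41.7 mm and 7.16 degrees, less where a joint would pass 70% of its speed; a pose out of reach is approached as far as the arm can. A call is refused whole if a number of a shift passes 41.7 or a number of a turn 7.16, either way. A call with a gripper value outside its range is refused whole. The fingers move at their own pace and stop on an object; FORCE is the grip in N (left out, the last holds). Time passes only in rows, so rows that do not move let the fingers close. It gives the time, the measured TCP pose, the force, the opening and the grip force at its end, in the units of the state.
- bot.read_state(): the state, without advancing time (a new reading comes with each control period).
- imaging.read_camera(name): name is "scene" or "top" or "wrist"; returns a dict with "frame" (400x640x3 uint8, blue, green, red), "K" (3x3 intrinsics, pixels), "k1" (the pictures are not rectified: a ray, as slopes to the right and down, at radius r is drawn at 1 + k1 r^2 times it, then the intrinsics apply), "origin" and "rotation" of the camera in the world. Camera axes: x right, y up, looking along -z (the intrinsics and any distortion apply to the point x, -y, -z); pixel columns grow to the right and rows downward; lengths in mm; the calibration is good to about 2 mm. A picture is of the moment at which its call begins. There is no depth.
- workorder.hand_in(): hands the job in; it is judged then, once.
The state is a dict: "t": time; "joint_pos": joint angles; "joint_vel": joint speeds; "tau": joint torques, N m; "tcp_pos": TCP position; "ee_rot": TCP orientation; "wrist_force": force on the tool from outside, world axes, zero at the start; "torque": the same for the moment, N m; "opening": opening from 0.0 (shut) to 1.0 (fully open); "finger_force": force on a finger pad.
Only numpy, scipy, OpenCV 4.12 (cv2) and the standard library are available. Lean on these libraries where they do the work, as an engineer would, in place of code of your own. Each camera call takes 0.05 s, during which the arm holds its last target. There are 200 camera calls.

## Working session

There is one attempt and no reset: what is moved stays moved. The work goes in short steps, Python scripts to look and compute and a shell command to move; the robot and the scene stay as the last step left them, time stands still between calls to the robot, and variables do not carry over. Pictures are saved under pics/ and viewed, at most 10 in all, crops included, and the job is handed in when it is done.

```bash
mkdir -p pics; cat > h.py <<'E'
import numpy as np,cv2
from bench import bot,imaging
def cam(n,save=None):
    c=imaging.read_camera(n)
    if save: cv2.imwrite('pics/'+save,c['frame'])
    return c
def ray(c,u,v):
    K=np.array(c['K']);k1=c['k1']
    d=cv2.undistortPoints(np.array([[[u,v]]],float),K,np.array([k1,0,0,0.]))[0,0]
    r=np.array(c['rotation'])@np.array([d[0],-d[1],-1.]);return np.array(c['origin']),r/np.linalg.norm(r)
def onz(c,u,v,z):
    o,d=ray(c,u,v);return o+d*(z-o[2])/d[2]
def tri(*rs):
    A=0;b=0
    for o,d in rs:
        P=np.eye(3)-np.outer(d,d);A=A+P;b=b+P@o
    p=np.linalg.solve(A,b);return p,[np.linalg.norm((np.eye(3)-np.outer(d,d))@(p-o)) for o,d in rs]
def proj(c,p):
    q=np.array(c['rotation']).T@(np.array(p)-c['origin']);x,y=q[0]/-q[2],-q[1]/-q[2]
    s=1+c['k1']*(x*x+y*y);K=np.array(c['K']);return K[0,0]*x*s+K[0,2],K[1,1]*y*s+K[1,2]
def blobs(c,kind,amin=15):
    h=cv2.cvtColor(c['frame'],cv2.COLOR_BGR2HSV)
    H,S,V=[h[...,i].astype(int) for i in range(3)]
    m={'red':((H<8)|(H>172))&(S>140)&(V>70),'white':(S<40)&(V>200),'brass':(H>15)&(H<32)&(S>100)&(V>100)}[kind].astype(np.uint8)
    n,l,s,ce=cv2.connectedComponentsWithStats(m)
    return [(s[i].tolist(),ce[i].round(1).tolist()) for i in range(1,n) if s[i][4]>=amin]
E
python3 - <<'E'
from h import *
for n in('scene','top','wrist'):
    c=cam(n,n+'0.png');print(n,np.array(c['origin']).round(0),np.array(c['rotation']).round(2).tolist(),c['K'][0][0],c['k1'])
    for k in('red','brass'):print(k,blobs(c,k))
print(bot.read_state())
E
```

```text
scene [900. -98. 891.] [0.85, 0.23, 0.12, 0.45] 509.31405803463844 0.03067489049465429
red [([393, 148, 12, 15, 131], [398.6, 155.0]), ([322, 174, 31, 20, 218], [336.7, 183.1]), ([478, 225, 31, 27, 349], [490.1, 242.0])]
brass [([167, 0, 13, 7, 15], [172.9, 3.1]), ([155, 6, 11, 5, 15], [160.0, 8.4]), ([463, 28, 27, 7, 63], [476.0, 31.3]), ([457, 32, 31, 23, 448], [471.7, 43.5]), ([360, 40, 20, 19, 65], [370.4, 50.6]), ([398, 44, 27, 23, 424], [410.2, 55.5]), ([377, 56, 8, 5, 15], [380.2, 58.0]), ([477, 59, 33, 23, 441], [492.3, 70.3]), ([420, 70, 26, 22, 376], [432.1, 81.2]), ([378, 129, 77, 52, 1175], [414.7, 156.6]), ([236, 138, 15, 4, 30], [243.5, 139.3]), ([251, 138, 13, 16, 50], [258.1, 144.7]), ([222, 140, 14, 23, 68], [226.8, 149.6]), ([238, 148, 15, 2, 15], [245.0, 148.1]), ([240, 162, 20, 12, 52], [250.7, 168.4]), ([229, 174, 28, 7, 30], [242.1, 177.9]), ([274, 193, 28, 25, 368], [287.5, 204.7]), ([176, 207, 89, 103, 4968], [220.3, 257.3]), ([264, 263, 15, 10, 26], [271.4, 267.4]), ([175, 269, 9, 8, 21], [178.7, 272.3]), ([252, 294, 24, 15, 45], [264.4, 300.7]), ([518, 298, 
[... 1630 characters left out ...]
])]
{'t': 0.15, 'joint_pos': array([ 9.77602050e-01,  3.13280512e-01,  1.49821906e+00,  5.56369490e-07,
        1.33101854e+00, -2.23381328e-01]), 'joint_vel': array([ 0.00050767, -0.00384957, -0.00377139,  0.00160699,  0.00133861,
       -0.00011793]), 'tau': array([ 5.22958999e-04, -4.02302456e+01, -2.52319854e+01,  6.94326404e-02,
        3.43990617e-02, -7.57141311e-05]), 'tcp_pos': array([189.65700874, 489.3558428 , 238.32988095]), 'ee_rot': array([-1.83970888e-04,  1.83854649e-01,  9.82953333e-01, -4.24590234e-04]), 'wrist_force': array([-0.19045349,  0.30952981,  0.27057067]), 'torque': array([ 0.00481568, -0.03702993, -0.0028937 ]), 'finger_force': 0.0, 'opening': 0.9971919919456551}
```

View pics/top0.png

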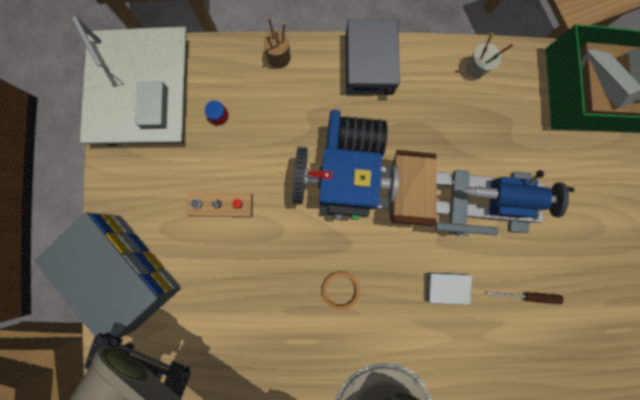

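View pics/scene0.png

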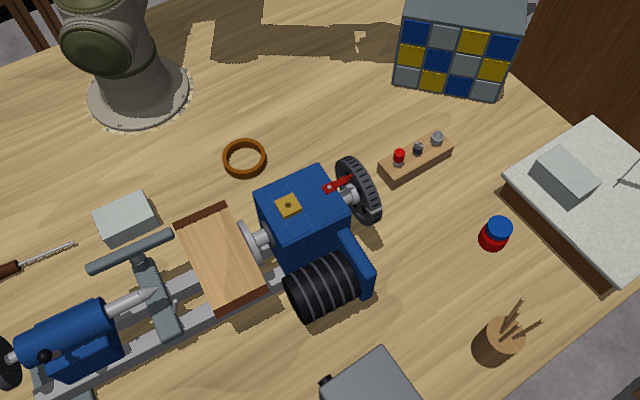

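The top view shows the wheel at about (300,176), the red pointer at (319,174), the brass bush at (362,178) and the pin knob at (237,203), the right-hand of the three in the block. In the scene view the knob is at (399,155), the bush at (288,205) and the wheel at (358,190). The blank's flat face is up, towards the tailstock side.

```bash
python3 - <<'E'
from h import *
s=cam('scene');t=cam('top')
for n,a,b in(('knob',(398.6,156),(236.7,203.3)),('bush',(287.5,204.7),(361.8,177.6))):
    p,e=tri(ray(s,*a),ray(t,*b));print(n,p.round(1),np.round(e,1))
knob=onz(t,236.7,203.3,78);bush=onz(t,361.8,177.6,213);print('topplanes',knob,bush)
# pointer strip axis in top
h=cv2.cvtColor(t['frame'],cv2.COLOR_BGR2HSV);m=((h[...,0]<8)|(h[...,0]>172))&(h[...,1]>140)&(h[...,2]>70)
v,u=np.nonzero(m[165:185,295:345]);print('ptr ends',[onz(t,u0+295,v[abs(u-(u0-0))<2].mean()+165,207).round(1) for u0 in (u.min()+1,u.max()-1)])
# headstock blue mask top rectangle
b=cv2.inRange(h,(100,120,60),(125,255,255));b[:, :315]=0;b[:,390:]=0;b[:148]=0;b[220:]=0
c=max(cv2.findContours(b,0,2)[0],key=cv2.contourArea);r=cv2.minAreaRect(c);print(r)
for q in cv2.boxPoints(r):print(onz(t,*q,203).round(1))
# block
w=cv2.inRange(h,(5,60,80),(18,255,255));w[:,:180]=0;w[:,260:]=0;w[:185]=0;w[225:]=0
c=max(cv2.findContours(w,0,2)[0],key=cv2.contourArea);r=cv2.minAreaRect(c);print(r)
for q in cv2.boxPoints(r):print(onz(t,*q,40).round(1))
cv2.imwrite('pics/crops.png',np.hstack([cv2.resize(t['frame'][140:225,285:395],None,fx=3.6,fy=3.6,interpolation=2),cv2.resize(s['frame'][150:235,305:415],None,fx=3.6,fy=3.6,interpolation=2)]))
E
```

```text
Traceback (most recent call last):
  File "h.py", line 10, in ray
    r=np.array(c['rotation'])@np.array([d[0],-d[1],-1.]);return np.array(c['origin']),r/np.linalg.norm(r)
      ~~~~~~~~~~~~~~~~~~~~~~~^~~~~~~~~~~~~~~~~~~~~~~~~~~
ValueError: matmul: Input operand 1 has a mismatch in its core dimension 0, with gufunc signature (n?,k),(k,m?)->(n?,m?) (size 3 is different from 4)
```

```bash
sed -i "s/^from bench.*/&\nfrom scipy.spatial.transform import Rotation as R\ndef rot(q): return R.from_quat(q,scalar_first=True).as_matrix()/; s/np.array(c\['rotation'\])/rot(c['rotation'])/g" h.py
python3 - <<'E'
from h import *
s=cam('scene');t=cam('top')
for n,a,b in(('knob',(398.6,156),(236.7,203.3)),('bush',(287.5,204.7),(361.8,177.6))):
    p,e=tri(ray(s,*a),ray(t,*b));print(n,p.round(1),np.round(e,1))
knob=onz(t,236.7,203.3,78);bush=onz(t,361.8,177.6,213);print('topplanes',knob,bush)
h=cv2.cvtColor(t['frame'],cv2.COLOR_BGR2HSV);m=((h[...,0]<8)|(h[...,0]>172))&(h[...,1]>140)&(h[...,2]>70)
v,u=np.nonzero(m[165:185,295:345]);print('ptr ends',[onz(t,u0+295,v[abs(u-(u0-0))<2].mean()+165,207).round(1) for u0 in (u.min()+1,u.max()-1)])
b=cv2.inRange(h,(100,120,60),(125,255,255));b[:, :315]=0;b[:,390:]=0;b[:148]=0;b[220:]=0
c=max(cv2.findContours(b,0,2)[0],key=cv2.contourArea);r=cv2.minAreaRect(c);print(r)
for q in cv2.boxPoints(r):print(onz(t,*q,203).round(1))
w=cv2.inRange(h,(5,60,80),(18,255,255));w[:,:180]=0;w[:,260:]=0;w[:185]=0;w[225:]=0
c=max(cv2.findContours(w,0,2)[0],key=cv2.contourArea);r=cv2.minAreaRect(c);print(r)
for q in cv2.boxPoints(r):print(onz(t,*q,40).round(1))
cv2.imwrite('pics/crops.png',np.hstack([cv2.resize(t['frame'][140:225,285:395],None,fx=3.6,fy=3.6,interpolation=2),cv2.resize(s['frame'][150:235,305:415],None,fx=3.6,fy=3.6,interpolation=2)]))
E
```

```text
knob [505.3 345.1  68.4] [0.1 0.1]
bush [549.   71.2 209.6] [0.2 0.2]
topplanes [504.70093099 343.6653934   78.        ] [548.5577977   71.38070059 213.        ]
ptr ends [array([558.7, 178.1, 207. ]), array([555.6, 137.5, 207. ])]
((350.25177001953125, 176.97930908203125), (59.29447937011719, 55.72351837158203), 4.763641834259033)
[499.3 159.2 203. ]
[613.3 149.4 203. ]
[603.3  27.9 203. ]
[489.   38.8 203. ]
((218.45062255859375, 203.96900939941406), (71.08578491210938, 27.034591674804688), 1.1457629203796387)
[475.1 478.1  40. ]
[539.3 477.7  40. ]
[535.5 307.9  40. ]
[471.8 308.8  40. ]
```

View pics/crops.png

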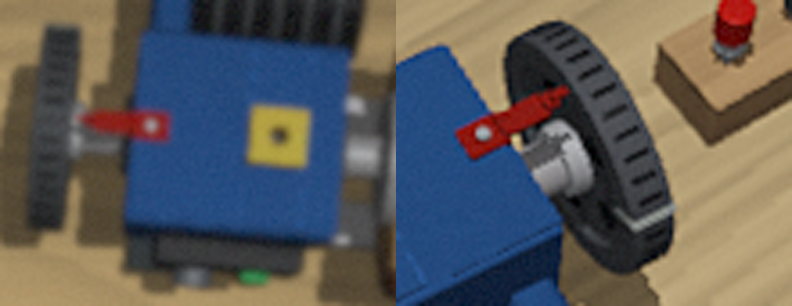

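```bash
cat >> h.py <<'E'
def plan(goal,Rg,n):
    """n tool-frame rows from the measured pose to TCP goal (mm, world) with rotation Rg"""
    s=bot.read_state();p=np.array(s['tcp_pos']);R0=R.from_quat(s['ee_rot'],scalar_first=True)
    Rg=R.from_matrix(Rg);w=(R0.inv()*Rg).as_rotvec();d=(np.array(goal)-p)/n
    print('ang',np.degrees(w).round(1),'dist',np.linalg.norm(d*n).round(1))
    for i in range(n):
        Ri=R0*R.from_rotvec(w*i/n);print((np.degrees(w)/n).round(2).tolist(),Ri.inv().apply(d).round(1).tolist())
def down(yawy):
    """tool pointing down with its y at world angle yawy (deg)"""
    a=np.radians(yawy);y=np.array([np.cos(a),np.sin(a),0]);z=np.array([0,0,-1.]);return np.c_[np.cross(y,z),y,z]
def red():
    s=cam('scene');return [(b[0][:5],b[1]) for b in blobs(s,'red',40)]
E
python3 - <<'E'
from h import *
plan([230,330,290],down(34),5)
E
```

```text
ang [-0.   0.  34.8] dist 172.3
[-0.0, 0.0, 6.96] [-19.0, -26.8, -10.3]
[-0.0, 0.0, 6.96] [-22.1, -24.3, -10.3]
[-0.0, 0.0, 6.96] [-24.9, -21.5, -10.3]
[-0.0, 0.0, 6.96] [-27.4, -18.3, -10.3]
[-0.0, 0.0, 6.96] [-29.4, -14.8, -10.3]
```

```bash
python3 -m handwheel '[{"delta_rot":[0,0,7],"travel":[-19,-26.8,-10.3],"gripper":1},{"delta_rot":[0,0,7],"travel":[-22.1,-24.3,-10.3],"gripper":1},{"delta_rot":[0,0,7],"travel":[-24.9,-21.5,-10.3],"gripper":1},{"delta_rot":[0,0,7],"travel":[-27.4,-18.3,-10.3],"gripper":1},{"delta_rot":[0,0,7],"travel":[-29.4,-14.8,-10.3],"gripper":1}]' 10
python3 - <<'E'
from h import *
plan([495,344,170],down(-1),9)
E
```

```text
t: 0.77
tcp_pos: [229.6, 328.5, 290.6]
ee_rot: [0.0, 0.473, 0.881, 0.0]
wrist_force: [0.9, 1.1, -0.2]
opening: 1.001
finger_force: 0.0
ang [ 0.   0.  34.5] dist 291.9
[0.0, 0.0, 3.83] [-14.8, 25.5, 13.4]
[0.0, 0.0, 3.83] [-13.1, 26.5, 13.4]
[0.0, 0.0, 3.83] [-11.3, 27.3, 13.4]
[0.0, 0.0, 3.83] [-9.5, 28.0, 13.4]
[0.0, 0.0, 3.83] [-7.6, 28.5, 13.4]
[0.0, 0.0, 3.83] [-5.6, 29.0, 13.4]
[0.0, 0.0, 3.83] [-3.7, 29.3, 13.4]
[0.0, 0.0, 3.83] [-1.7, 29.5, 13.4]
[0.0, 0.0, 3.83] [0.3, 29.5, 13.4]
```

```bash
python3 -m handwheel '[{"delta_rot":[0,0,3.83],"travel":[-14.8,25.5,13.4],"gripper":1},{"delta_rot":[0,0,3.83],"travel":[-13.1,26.5,13.4],"gripper":1},{"delta_rot":[0,0,3.83],"travel":[-11.3,27.3,13.4],"gripper":1},{"delta_rot":[0,0,3.83],"travel":[-9.5,28,13.4],"gripper":1},{"delta_rot":[0,0,3.83],"travel":[-7.6,28.5,13.4],"gripper":1}]' >/dev/null
python3 -m handwheel '[{"delta_rot":[0,0,3.83],"travel":[-5.6,29,13.4],"gripper":0.8},{"delta_rot":[0,0,3.83],"travel":[-3.7,29.3,13.4],"gripper":0.7},{"delta_rot":[0,0,3.83],"travel":[-1.7,29.5,13.4],"gripper":0.7},{"delta_rot":[0,0,3.83],"travel":[0.3,29.5,13.4],"gripper":0.7},{"delta_rot":[0,0,0],"travel":[0,0,0],"gripper":0.7}]'
python3 - <<'E'
from h import *
c=cam('wrist','w1.png');print(c['origin'])
for b in blobs(c,'red',40):print(b,onz(c,*b[1],84),onz(c,*b[1],72))
E
```

```text
t: 1.6
tcp_pos: [497.9, 345.8, 165.6]
ee_rot: [-0.001, 0.713, 0.701, -0.002]
wrist_force: [-0.1, 0.3, -1.3]
opening: 0.704
finger_force: 0.0
[498.50754616 415.61051906 311.41635308]
([588, 78, 51, 68, 1119], [605.2, 109.6]) [674.75842284 407.88298392  84.        ] [684.05859185 407.47522775  72.        ]
([318, 196, 31, 30, 736], [333.1, 210.3]) [504.9678876  345.31739482  84.        ] [505.3087782  341.60826186  72.        ]
```

View pics/w1.png

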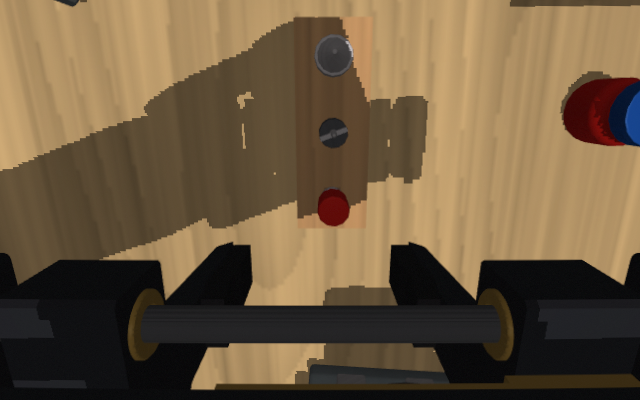

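The knob is at (333,210) in the wrist view and sits nearest the gripper. The block is square to the tool, so I'm descending.

```bash
python3 -m handwheel '[{"delta_rot":[0,0,0],"travel":[-1.4,7,28],"gripper":0.6},{"delta_rot":[0,0,0],"travel":[0,0,35],"gripper":0.6},{"delta_rot":[0,0,0],"travel":[0,0,30],"gripper":0.6},{"delta_rot":[0,0,0],"travel":[0,0,20],"gripper":0.6},{"delta_rot":[0,0,0],"travel":[0,0,0],"gripper":0.6}]' 25
python3 -m handwheel '[{"delta_rot":[0,0,0],"travel":[0,0,0],"gripper":0},{"delta_rot":[0,0,0],"travel":[0,0,0],"gripper":0},{"delta_rot":[0,0,0],"travel":[0,0,0],"gripper":0},{"delta_rot":[0,0,0],"travel":[0,0,0],"gripper":0},{"delta_rot":[0,0,0],"travel":[0,0,0],"gripper":0}]'
```

```text
t: 2.07
tcp_pos: [499.4, 344.9, 53.4]
ee_rot: [-0.001, 0.711, 0.704, -0.003]
wrist_force: [0.1, 0.4, -1.5]
opening: 0.6
finger_force: 0.0
t: 2.48
tcp_pos: [502.5, 345.8, 57.8]
ee_rot: [0.0, 0.711, 0.703, 0.001]
wrist_force: [3.8, 0.2, 1.6]
opening: 0.244
finger_force: 23.4
```

```bash
python3 -m handwheel '[{"delta_rot":[0,0,0],"travel":[0,0,-15],"gripper":0},{"delta_rot":[0,0,0],"travel":[0,0,-25],"gripper":0},{"delta_rot":[0,0,0],"travel":[0,0,-40],"gripper":0},{"delta_rot":[0,0,0],"travel":[0,0,-41],"gripper":0},{"delta_rot":[0,0,0],"travel":[0,0,-41],"gripper":0}]'
python3 -m handwheel '[{"delta_rot":[0,0,0],"travel":[0,0,-41],"gripper":0},{"delta_rot":[0,0,0],"travel":[0,0,-30],"gripper":0},{"delta_rot":[0,0,0],"travel":[0,0,0],"gripper":0},{"delta_rot":[0,0,0],"travel":[0,0,0],"gripper":0}]'
python3 - <<'E'
from h import *
plan([549,71.5,285],down(0),8)
E
```

```text
t: 2.9
tcp_pos: [501.6, 345.3, 220.9]
ee_rot: [-0.0, 0.711, 0.703, -0.0]
wrist_force: [0.7, 0.6, -0.3]
opening: 0.241
finger_force: 24.7
t: 3.23
tcp_pos: [502.2, 345.6, 291.1]
ee_rot: [0.001, 0.711, 0.703, 0.002]
wrist_force: [-0.3, -0.4, -0.5]
opening: 0.237
finger_force: 24.7
ang [ 0.2 -0.1 -0.7] dist 278.2
[0.02, -0.01, -0.08] [-34.2, 6.2, 0.7]
[0.02, -0.01, -0.08] [-34.2, 6.2, 0.7]
[0.02, -0.01, -0.08] [-34.2, 6.1, 0.7]
[0.02, -0.01, -0.08] [-34.2, 6.1, 0.7]
[0.02, -0.01, -0.08] [-34.2, 6.0, 0.8]
[0.02, -0.01, -0.08] [-34.2, 6.0, 0.8]
[0.02, -0.01, -0.08] [-34.2, 5.9, 0.8]
[0.02, -0.01, -0.08] [-34.3, 5.9, 0.8]
```

```bash
python3 -m handwheel '[{"delta_rot":[0,0,0],"travel":[-34.2,6.2,0],"gripper":0},{"delta_rot":[0,0,0],"travel":[-34.2,6.2,0],"gripper":0},{"delta_rot":[0,0,0],"travel":[-34.2,6.1,0],"gripper":0},{"delta_rot":[0,0,0],"travel":[-34.2,6.1,0],"gripper":0},{"delta_rot":[0,0,0],"travel":[-34.2,6,0],"gripper":0}]' >/dev/null
python3 -m handwheel '[{"delta_rot":[0,0,0],"travel":[-34.2,6,0],"gripper":0},{"delta_rot":[0,0,0],"travel":[-34.2,5.9,0],"gripper":0},{"delta_rot":[0,0,0],"travel":[-34.2,5.9,0],"gripper":0},{"delta_rot":[0,0,0],"travel":[0,0,0],"gripper":0},{"delta_rot":[0,0,0],"travel":[0,0,0],"gripper":0}]'
python3 - <<'E'
from h import *
for i in range(4):
    s=bot.read_state();c=cam('wrist','w2.png' if i==0 else None);print(s['tcp_pos'].round(1),s['ee_rot'].round(4))
for b in blobs(c,'brass',100)+blobs(c,'red'):print(b,onz(c,*b[1],213))
print(c['origin'],proj(c,[549,71.5,213]))
s=cam('scene','s2.png');t=cam('top')
for n,x in(('s',s),('t',t)):print(n,blobs(x,'red'),[b for b in blobs(x,'brass') if 100<b[0][4]<600])
a=cv2.resize(s['frame'][110:260,220:400],None,fx=2.6,fy=2.6,interpolation=2);b=cv2.resize(c['frame'],(468,292));cv2.imwrite('pics/v2.png',np.vstack([a,b])[:600] if 0 else np.hstack([a[:292],b])[:, :800])
E
```

```text
t: 4.07
tcp_pos: [546.9, 70.2, 287.9]
ee_rot: [-0.001, 0.712, 0.702, -0.001]
wrist_force: [-1.0, 0.3, -0.1]
opening: 0.243
finger_force: 24.7
[546.9  70.2 287.9] [-0.0013  0.7121  0.702  -0.001 ]
[546.8  71.4 288.3] [-1.100e-03  7.115e-01  7.027e-01 -7.000e-04]
[546.8  72.2 288.6] [-8.000e-04  7.110e-01  7.032e-01 -5.000e-04]
[546.9  72.5 288.9] [-6.000e-04  7.107e-01  7.035e-01 -3.000e-04]
([0, 0, 320, 175, 26259], [133.0, 69.8]) [436.36216138 161.6626437  213.        ]
([429, 43, 8, 38, 132], [432.3, 59.1]) [611.78736875 165.39449069 213.        ]
([459, 62, 14, 38, 191], [466.3, 76.9]) [632.58206151 155.4152409  213.        ]
([353, 68, 102, 36, 1064], [408.3, 86.1]) [598.5865597  150.48156504 213.        ]
([88, 108, 51, 59, 517], [110.6, 128.3]) [417.45683944 128.06370677 213.        ]
([492, 132, 148, 99, 1903], [561.7, 152.2]) [696.90606087 110.47106217 213.        ]
([301, 188, 52, 51, 2014], [326.2, 211.7]) [549.45009889  73.13681474 213.        ]
([149, 229, 96, 32, 195], [181.3, 252.3]) [451.64668442  45.5006691  213.        ]
([401, 249, 117, 30, 345], [440.3, 258.4]) [62
[... 660 characters left out ...]
20, 119], [339.4, 183.2]), ([478, 225, 31, 27, 363], [489.9, 241.8])] [([457, 28, 33, 28, 595], [472.4, 41.8]), ([398, 44, 27, 24, 473], [410.5, 55.2]), ([477, 58, 33, 24, 511], [492.5, 69.8]), ([419, 70, 28, 22, 422], [432.1, 80.8]), ([222, 137, 22, 26, 109], [229.8, 147.2]), ([275, 197, 26, 18, 146], [284.4, 205.5])]
t [([214, 109, 13, 15, 64], [221.9, 118.4]), ([309, 171, 9, 4, 15], [312.9, 172.5])] [([587, 43, 49, 15, 324], [610.4, 48.6]), ([394, 186, 14, 29, 272], [401.5, 201.0]), ([301, 207, 19, 21, 244], [309.9, 216.6]), ([329, 252, 12, 53, 174], [335.0, 277.2]), ([327, 302, 9, 31, 119], [330.8, 317.8]), ([282, 374, 49, 12, 270], [307.6, 379.1]), ([0, 385, 15, 15, 184], [6.2, 392.8])]
```

View pics/w2.png

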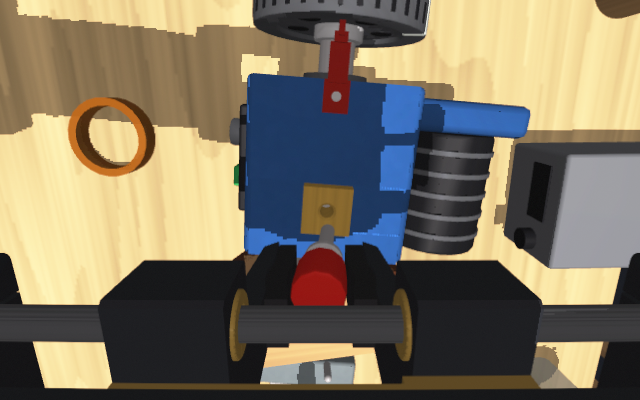

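The bush hole is at about (326,211). The pin hangs upright from the knob, with its tip near (328,228). Zooming in to compare tip and hole.

```bash
python3 - <<'E'
from h import *
c=cam('wrist');s=bot.read_state();print(s['tcp_pos'].round(1),s['ee_rot'].round(4),s['wrist_force'].round(1))
f=c['frame'];cv2.imwrite('pics/z3.png',cv2.resize(f[175:265,280:380],None,fx=6,fy=6,interpolation=cv2.INTER_NEAREST))
tz=s['tcp_pos'][2]+19-62
for p in((326,211),):print('hole',onz(c,*p,212))
for p in((327,226),(328,228),(328,230)):print('tip',p,onz(c,*p,tz))
x,y=s['tcp_pos'][:2];print('expect tip px',proj(c,[x,y,tz]),'collar',proj(c,[x,y,s['tcp_pos'][2]-4]),tz)
E
```

```text
[547.1  72.3 289.5] [-1.000e-04  7.106e-01  7.036e-01 -1.000e-04] [ 0.1 -0.3 -0.6]
hole [549.58685423  73.07902843 212.        ]
tip (327, 226) [549.64134309  74.92940303 246.48777297]
tip (328, 228) [550.19543531  73.73663361 246.48777297]
tip (328, 230) [550.18996867  72.54580885 246.48777297]
expect tip px (np.float64(322.4511527585205), np.float64(230.47454706100345)) collar (np.float64(322.9134909505298), np.float64(260.1102742593118)) 246.48777296932815
```

View pics/z3.png

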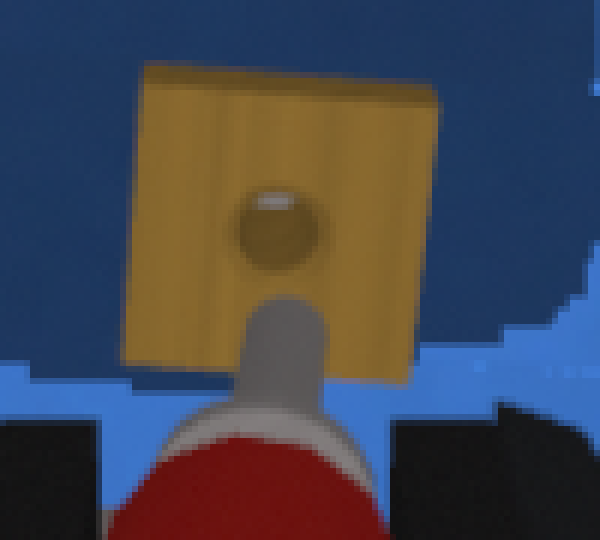

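The tip disc is at about (327.8,230.8) and the hole at (326.3,213.5). At their own heights that puts the tip within 1 mm of the bore, so I'm lowering and watching the force.

```bash
python3 -m handwheel '[{"delta_rot":[0,0,0],"travel":[-0.4,0,15],"gripper":0},{"delta_rot":[0,0,0],"travel":[0,0,13],"gripper":0},{"delta_rot":[0,0,0],"travel":[0,0,8],"gripper":0},{"delta_rot":[0,0,0],"travel":[0,0,0],"gripper":0}]'
python3 -m handwheel '[{"delta_rot":[0,0,0],"travel":[0,0,3],"gripper":0},{"delta_rot":[0,0,0],"travel":[0,0,3],"gripper":0},{"delta_rot":[0,0,0],"travel":[0,0,0],"gripper":0}]'
python3 - <<'E'
from h import *
c=cam('wrist');f=c['frame'];cv2.imwrite('pics/z4.png',cv2.resize(f[175:285,270:390],None,fx=5,fy=5,interpolation=2))
E
```

```text
t: 4.75
tcp_pos: [546.7, 71.4, 252.1]
ee_rot: [-0.001, 0.711, 0.703, -0.001]
wrist_force: [0.0, 1.0, -0.5]
opening: 0.241
finger_force: 24.7
t: 5.0
tcp_pos: [547.3, 71.1, 247.6]
ee_rot: [0.0, 0.711, 0.703, 0.0]
wrist_force: [0.2, 0.6, -1.7]
opening: 0.243
finger_force: 24.7
```

View pics/z4.png

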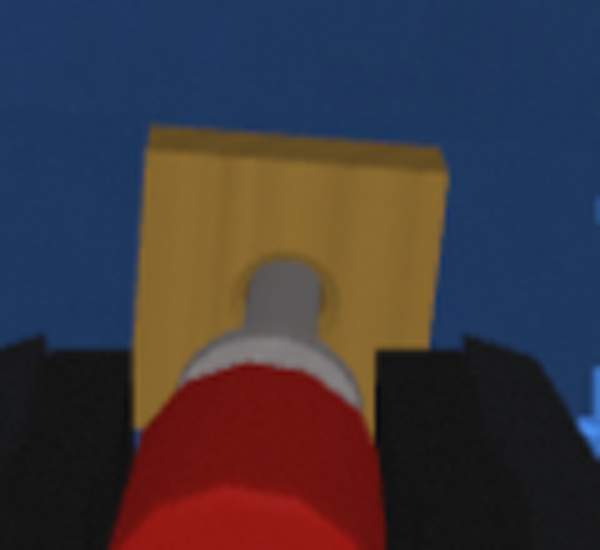

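The shank is in the bore, both centred at zoom x≈286. I'll keep lowering in small steps.

```bash
python3 -m handwheel '[{"delta_rot":[0,0,0],"travel":[0,0,4],"gripper":0},{"delta_rot":[0,0,0],"travel":[0,0,4],"gripper":0},{"delta_rot":[0,0,0],"travel":[0,0,0],"gripper":0}]'
python3 -m handwheel '[{"delta_rot":[0,0,0],"travel":[0,0,4],"gripper":0},{"delta_rot":[0,0,0],"travel":[0,0,3],"gripper":0},{"delta_rot":[0,0,0],"travel":[0,0,0],"gripper":0}]'
```

```text
t: 5.3
tcp_pos: [547.3, 71.1, 239.1]
ee_rot: [-0.0, 0.711, 0.703, 0.0]
wrist_force: [1.1, 1.9, -2.2]
opening: 0.24
finger_force: 24.7
t: 5.55
tcp_pos: [547.8, 71.1, 232.9]
ee_rot: [0.001, 0.711, 0.703, 0.001]
wrist_force: [3.1, 2.8, 2.5]
opening: 0.242
finger_force: 24.6
```

```bash
python3 -m handwheel '[{"delta_rot":[0,0,0],"travel":[0,0,0],"gripper":0.3},{"delta_rot":[0,0,0],"travel":[0,0,0],"gripper":0.45},{"delta_rot":[0,0,0],"travel":[0,0,0],"gripper":0.5},{"delta_rot":[0,0,0],"travel":[0,0,-10],"gripper":0.5},{"delta_rot":[0,0,0],"travel":[0,0,-30],"gripper":0.5}]'
python3 -m handwheel '[{"delta_rot":[0,0,0],"travel":[0,0,-40],"gripper":0.5},{"delta_rot":[0,0,0],"travel":[0,0,-20],"gripper":0.5}]'
cat >> h.py <<'E'
LO=np.array([550.5,93.2,0.]);A=np.radians(-4.8);LX=np.array([np.cos(A),np.sin(A),0]);LY=np.array([-np.sin(A),np.cos(A),0]);LZ=np.array([0,0,1.])
def L(x,y,z): return LO+x*LX+y*LY+z*LZ
def mark_angle(c,lo=15,hi=80):
    """mark angle (deg, + towards +x) : brightest generator line of the rim surface, and its contrast"""
    g=c['frame'].min(2).astype(float);A_=np.arange(lo,hi,.5);v=[]
    for a in A_:
        r=np.radians(a);ps=[proj(c,L(62*np.sin(r),y,150+62*np.cos(r))) for y in np.linspace(97,115,10)]
        v.append(np.mean([g[int(round(q[1])),int(round(q[0]))] for q in ps]))
    v=np.array(v);i=v.argmax();w=np.clip(v-(np.median(v)+.5*(v[i]-np.median(v))),0,None)*(abs(A_-A_[i])<5);return (A_*w).sum()/w.sum(),v[i],np.median(v)
E
python3 - <<'E'
from h import *
s=cam('scene','s5.png')
print(red(),mark_angle(s));t=cam('top');print(blobs(t,'red'),mark_angle(t))
for n in((0,92,212),(0,106,212),(62*.7,106,150+62*.7),(0,-22,213)):print(n,proj(s,L(*n)),proj(t,L(*n)))
cv2.imwrite('pics/z5.png',cv2.resize(s['frame'][140:250,260:400],None,fx=5,fy=5,interpolation=2))
E
```

```text
t: 5.97
tcp_pos: [545.9, 70.9, 270.0]
ee_rot: [-0.003, 0.711, 0.703, -0.003]
wrist_force: [0.5, -0.4, -1.1]
opening: 0.499
finger_force: 0.0
t: 6.13
tcp_pos: [547.5, 70.9, 337.5]
ee_rot: [0.002, 0.711, 0.703, 0.002]
wrist_force: [0.1, 0.9, 0.3]
opening: 0.499
finger_force: 0.0
[([322, 174, 30, 20, 198], [335.9, 183.6]), ([278, 183, 15, 20, 229], [284.8, 192.8]), ([478, 225, 31, 27, 364], [489.8, 241.8])] (np.float64(70.28534430225473), np.float64(155.3), np.float64(72.55))
[([214, 109, 14, 15, 70], [221.8, 118.4]), ([310, 171, 16, 6, 38], [317.5, 173.3])] (np.float64(73.32252416304804), np.float64(81.8), np.float64(58.150000000000006))
(0, 92, 212) (np.float64(351.1924611535412), np.float64(173.2097855886504)) (np.float64(305.65890280461866), np.float64(172.94832400575984))
(0, 106, 212) (np.float64(358.73695824178947), np.float64(169.6077011756805)) (np.float64(298.75578051657277), np.float64(172.38287117761126))
(43.4, 106, 193.4) (np.float64(372.20886283590914), np.float64(195.99021310382687)) (np.float64(300.7515203225799), np.float64(152.63619816946408))
(0, -22, 213) (np.float64(287.1913771944599), np.float64(203.41522581719875)) (np.float64(361.8505372032589), np.float64(177.55019682900328))
```

View pics/z5.png

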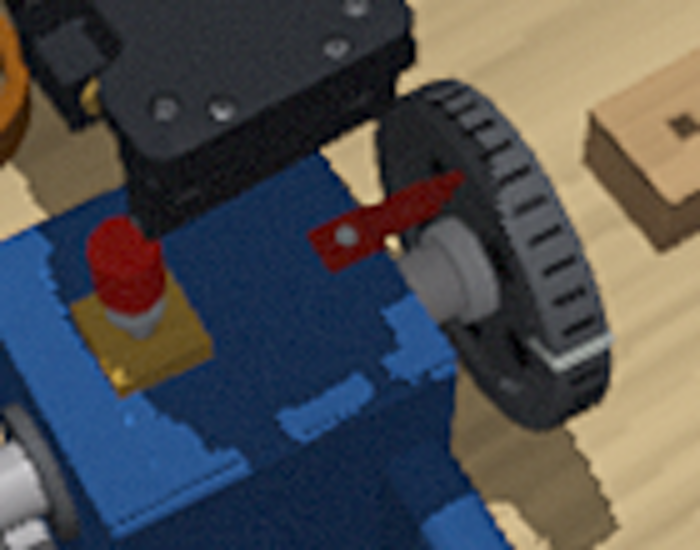

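The pin stands in the bush with its collar clear above the mouth. The pointer tip is at zoom (463,178), and the mark at (570,350), which is about 69° on the +x side. Now heading to the wheel.

```bash
cat >> h.py <<'E'
def rimR(phi):
    f=np.radians(phi);z=-(np.sin(f)*LX+np.cos(f)*LZ);return np.c_[np.cross(LY,z),LY,z]
def rimP(phi,r):
    f=np.radians(phi);return L(r*np.sin(f),106,150+r*np.cos(f))
E
python3 - <<'E'
from h import *
plan(rimP(-22,170),rimR(-22),13)
E
```

```text
ang [-16.3 -17.6 -84.7] dist 145.4
[-1.26, -1.35, -6.52] [10.2, -4.1, 2.0]
[-1.26, -1.35, -6.52] [10.7, -2.9, 1.7]
[-1.26, -1.35, -6.52] [11.0, -1.7, 1.4]
[-1.26, -1.35, -6.52] [11.1, -0.5, 1.1]
[-1.26, -1.35, -6.52] [11.1, 0.7, 0.9]
[-1.26, -1.35, -6.52] [11.0, 2.0, 0.6]
[-1.26, -1.35, -6.52] [10.7, 3.2, 0.4]
[-1.26, -1.35, -6.52] [10.3, 4.4, 0.3]
[-1.26, -1.35, -6.52] [9.7, 5.5, 0.1]
[-1.26, -1.35, -6.52] [9.0, 6.6, 0.0]
[-1.26, -1.35, -6.52] [8.2, 7.6, -0.0]
[-1.26, -1.35, -6.52] [7.3, 8.5, -0.0]
[-1.26, -1.35, -6.52] [6.3, 9.2, 0.0]
```

```bash
python3 -m handwheel '[{"delta_rot":[-1.26,-1.35,-6.52],"travel":[10.2,-4.1,2],"gripper":0.41},{"delta_rot":[-1.26,-1.35,-6.52],"travel":[10.7,-2.9,1.7],"gripper":0.41},{"delta_rot":[-1.26,-1.35,-6.52],"travel":[11,-1.7,1.4],"gripper":0.41},{"delta_rot":[-1.26,-1.35,-6.52],"travel":[11.1,-0.5,1.1],"gripper":0.41},{"delta_rot":[-1.26,-1.35,-6.52],"travel":[11.1,0.7,0.9],"gripper":0.41}]' 60 >/dev/null
python3 -m handwheel '[{"delta_rot":[-1.26,-1.35,-6.52],"travel":[11,2,0.6],"gripper":0.41},{"delta_rot":[-1.26,-1.35,-6.52],"travel":[10.7,3.2,0.4],"gripper":0.41},{"delta_rot":[-1.26,-1.35,-6.52],"travel":[10.3,4.4,0.3],"gripper":0.41},{"delta_rot":[-1.26,-1.35,-6.52],"travel":[9.7,5.5,0.1],"gripper":0.41},{"delta_rot":[-1.26,-1.35,-6.52],"travel":[9,6.6,0],"gripper":0.41}]' >/dev/null
python3 -m handwheel '[{"delta_rot":[-1.26,-1.35,-6.52],"travel":[8.2,7.6,0],"gripper":0.41},{"delta_rot":[-1.26,-1.35,-6.52],"travel":[7.3,8.5,0],"gripper":0.41},{"delta_rot":[-1.26,-1.35,-6.52],"travel":[6.3,9.2,0],"gripper":0.41},{"delta_rot":[0,0,0],"travel":[0,0,0],"gripper":0.41},{"delta_rot":[0,0,0],"travel":[0,0,0],"gripper":0.41}]'
python3 - <<'E'
from h import *
c=cam('wrist');plan(rimP(-22,100),rimR(-22),3)
f=c['frame'].copy()
for n in((0,92,212),(0,95,212),(0,117,212)):print(n,proj(c,L(*n)))
for a in(-60,-40,-22,0):
  for y in(95,117):
    q=proj(c,rimP(a,62)+(y-106)*LY);cv2.circle(f,(int(q[0]),int(q[1])),3,(0,255,0),-1)
cv2.imwrite('pics/w6.png',f);print(bot.read_state()['joint_pos'].round(2))
E
```

```text
t: 7.53
tcp_pos: [495.3, 204.2, 305.4]
ee_rot: [0.188, 0.042, 0.981, -0.008]
wrist_force: [0.5, -0.4, -0.3]
opening: 0.407
finger_force: 0.0
ang [-0.  -0.3 -0.2] dist 68.3
[-0.01, -0.09, -0.06] [-0.4, 0.1, 22.8]
[-0.01, -0.09, -0.06] [-0.4, 0.1, 22.8]
[-0.01, -0.09, -0.06] [-0.3, 0.1, 22.8]
(0, 92, 212) (np.float64(302.3947059139328), np.float64(231.75262887303685))
(0, 95, 212) (np.float64(306.31661143964004), np.float64(231.7441511185572))
(0, 117, 212) (np.float64(335.0828384922412), np.float64(231.67817384365517))
[ 0.22  0.13  1.6  -0.13  1.05 -1.22]
```

View pics/w6.png

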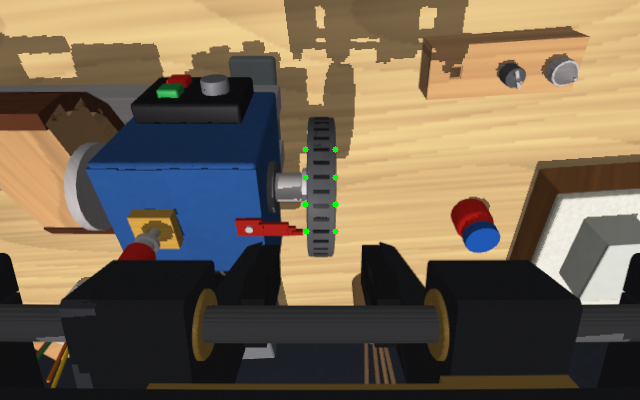

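The projected rim points line up with the wheel. The rim spans columns 306–335 and is centred between the fingers, and the pointer is at row 230. Going in.

```bash
python3 -m handwheel '[{"delta_rot":[0,-0.15,-0.1],"travel":[-0.5,0,30],"gripper":0.41},{"delta_rot":[0,-0.15,-0.1],"travel":[-0.5,0,30],"gripper":0.41},{"delta_rot":[0,0,0],"travel":[0,0,30],"gripper":0.41},{"delta_rot":[0,0,0],"travel":[0,0,20],"gripper":0.41},{"delta_rot":[0,0,0],"travel":[0,0,0],"gripper":0.41}]'
python3 - <<'E'
from h import *
plan(rimP(-22,37),rimR(-22),1)
E
```

```text
t: 8.0
tcp_pos: [537.5, 199.6, 200.2]
ee_rot: [0.188, 0.041, 0.981, -0.009]
wrist_force: [0.6, -0.1, -1.0]
opening: 0.41
finger_force: 0.0
ang [-0.1 -0.3  0. ] dist 17.9
[-0.13, -0.29, 0.04] [-1.6, 1.2, 17.8]
```

```bash
python3 -m handwheel '[{"delta_rot":[0,-0.3,0],"travel":[-1.6,1.2,18],"gripper":0.41},{"delta_rot":[0,0,0],"travel":[0,0,0],"gripper":0},{"delta_rot":[0,0,0],"travel":[0,0,0],"gripper":0},{"delta_rot":[0,0,0],"travel":[0,0,0],"gripper":0},{"delta_rot":[0,0,0],"travel":[0,0,0],"gripper":0}]' 60
python3 -m handwheel '[{"delta_rot":[0,-1,0],"travel":[0.6,0,0],"gripper":0},{"delta_rot":[0,-3,0],"travel":[1.9,0,0.05],"gripper":0},{"delta_rot":[0,-3,0],"travel":[1.9,0,0.05],"gripper":0},{"delta_rot":[0,-3,0],"travel":[1.9,0,0.05],"gripper":0}]'
python3 - <<'E'
from h import *
print(mark_angle(cam('scene')),red()[:2]);plan(rimP(-32,37),rimR(-32),1)
E
```

```text
t: 8.42
tcp_pos: [545.9, 200.3, 189.4]
ee_rot: [0.194, 0.04, 0.98, -0.009]
wrist_force: [2.3, -7.1, -6.4]
opening: 0.245
finger_force: 60.0
t: 8.75
tcp_pos: [539.8, 200.9, 186.2]
ee_rot: [0.279, 0.039, 0.959, -0.012]
wrist_force: [3.3, -10.2, -7.9]
opening: 0.238
finger_force: 60.0
(np.float64(60.75766755017039), np.float64(161.6), np.float64(69.0)) [([322, 174, 31, 20, 225], [336.8, 183.1]), ([280, 185, 14, 19, 224], [286.8, 193.9])]
ang [-0.   0.4  0.2] dist 4.6
[-0.04, 0.43, 0.2] [1.9, -0.4, 4.1]
```

```bash
python3 -m handwheel '[{"delta_rot":[0,-3,0],"travel":[2,-0.4,0.05],"gripper":0},{"delta_rot":[0,-3,0],"travel":[2,0,0.05],"gripper":0},{"delta_rot":[0,-3,0],"travel":[2,0,0.05],"gripper":0},{"delta_rot":[0,-3,0],"travel":[2,0,0.05],"gripper":0},{"delta_rot":[0,-3,0],"travel":[2,0,0.05],"gripper":0}]'
python3 -m handwheel '[{"delta_rot":[0,-3,0],"travel":[2,0,0.05],"gripper":0},{"delta_rot":[0,-3,0],"travel":[2,0,0.05],"gripper":0},{"delta_rot":[0,-3,0],"travel":[2,0,0.05],"gripper":0},{"delta_rot":[0,-3,0],"travel":[2,0,0.05],"gripper":0}]'
python3 - <<'E'
from h import *
print(mark_angle(cam('scene'),10),red()[:2]);plan(rimP(-59,39),rimR(-59),1);print(bot.read_state()['joint_pos'].round(2))
E
```

```text
t: 9.27
tcp_pos: [532.9, 201.5, 180.7]
ee_rot: [0.39, 0.038, 0.92, -0.017]
wrist_force: [-8.2, 4.2, -2.3]
opening: 0.244
finger_force: 60.0
t: 9.6
tcp_pos: [538.7, 201.7, 225.4]
ee_rot: [0.438, 0.036, 0.898, -0.019]
wrist_force: [-0.2, 0.1, -0.1]
opening: 0.116
finger_force: 0.0
(np.float64(54.22809973045821), np.float64(167.7), np.float64(68.5)) [([322, 174, 31, 20, 223], [336.9, 183.0]), ([278, 183, 15, 19, 229], [285.5, 191.9])]
ang [ 0.2 -6.3  0.1] dist 63.6
[0.18, -6.31, 0.07] [58.0, -2.4, 26.0]
[ 0.28  0.18  1.97 -1.23  0.3  -0.13]
```

```bash
cat >> h.py <<'E'
def gp(phi,r,tau): return rimP(phi,r)+19*rimR(tau)[:,2]
E
python3 - <<'E'
from h import *
plan(gp(-30,130,-5),rimR(-5),8);s=bot.read_state();print(s['tcp_pos'].round(1))
E
```

```text
ang [ 0.1 47.7  0.1] dist 45.9
[0.02, 5.96, 0.02] [2.2, -0.3, -5.3]
[0.02, 5.96, 0.02] [2.7, -0.3, -5.0]
[0.02, 5.96, 0.02] [3.2, -0.3, -4.7]
[0.02, 5.96, 0.02] [3.7, -0.3, -4.4]
[0.02, 5.96, 0.02] [4.1, -0.3, -4.0]
[0.02, 5.96, 0.02] [4.5, -0.3, -3.5]
[0.02, 5.96, 0.02] [4.9, -0.3, -3.0]
[0.02, 5.96, 0.02] [5.2, -0.3, -2.5]
[540.6 202.8 232. ]
```

```bash
python3 -m handwheel '[{"delta_rot":[0,0,0],"travel":[0,0,-15],"gripper":0.12},{"delta_rot":[0,5.96,0],"travel":[0,0,-15],"gripper":0.3},{"delta_rot":[0,5.96,0],"travel":[3,0,-5],"gripper":0.41},{"delta_rot":[0,5.96,0],"travel":[3.2,0,-4],"gripper":0.41},{"delta_rot":[0,5.96,0],"travel":[3.7,0,-4],"gripper":0.41}]'
python3 -m handwheel '[{"delta_rot":[0,5.96,0],"travel":[3,0,-1],"gripper":0.41},{"delta_rot":[0,5.96,0],"travel":[3,0,0],"gripper":0.41},{"delta_rot":[0,5.96,0],"travel":[3,0,0],"gripper":0.41},{"delta_rot":[0,5.96,0],"travel":[3,0,0],"gripper":0.41},{"delta_rot":[0,0,0],"travel":[0,0,0],"gripper":0.41}]'
python3 - <<'E'
from h import *
print(mark_angle(cam('scene'),10),red()[:2]);plan(gp(-23,80,-5),rimR(-5),3);print(bot.read_state()['joint_pos'].round(2))
E
```

```text
t: 10.12
tcp_pos: [513.4, 198.9, 245.5]
ee_rot: [0.323, 0.046, 0.945, -0.023]
wrist_force: [0.2, -0.1, 0.2]
opening: 0.365
finger_force: 0.0
t: 10.53
tcp_pos: [504.8, 199.1, 241.2]
ee_rot: [0.122, 0.052, 0.991, -0.014]
wrist_force: [-0.1, 0.2, -0.6]
opening: 0.408
finger_force: 0.0
(np.float64(54.23961674826946), np.float64(170.1), np.float64(70.05)) [([322, 174, 31, 20, 227], [336.9, 183.0]), ([278, 183, 15, 19, 227], [285.5, 192.0])]
ang [-1.1  9.3 -1. ] dist 44.0
[-0.37, 3.11, -0.35] [-5.4, 1.8, 13.5]
[-0.37, 3.11, -0.35] [-6.2, 1.7, 13.2]
[-0.37, 3.11, -0.35] [-6.9, 1.6, 12.8]
[ 0.2   0.24  1.61 -0.1   1.06 -1.23]
```

```bash
python3 -m handwheel '[{"delta_rot":[-0.55,4.6,-0.5],"travel":[-8,2.6,2],"gripper":0.41},{"delta_rot":[-0.55,4.6,-0.5],"travel":[-10,2.6,2],"gripper":0.41},{"delta_rot":[0,0,0],"travel":[0,0,16],"gripper":0.41},{"delta_rot":[0,0,0],"travel":[0,0,18],"gripper":0.41},{"delta_rot":[0,0,0],"travel":[0,0,0],"gripper":0.41}]'
python3 - <<'E'
from h import *
plan(gp(-23,54,-5),rimR(-5),2)
c=cam('wrist')
f=c['frame'].copy()
for a in(-60,-40,-22,0):
  for y in(95,117):
    q=proj(c,rimP(a,62)+(y-106)*LY);cv2.circle(f,(int(q[0]),int(q[1])),3,(0,255,0),-1)
cv2.imwrite('pics/w7.png',f)
E
```

```text
t: 11.05
tcp_pos: [523.7, 202.3, 202.2]
ee_rot: [0.042, 0.042, 0.998, -0.003]
wrist_force: [-0.7, 0.2, -1.1]
opening: 0.409
finger_force: 0.0
ang [-0.1 -0.2  0. ] dist 27.0
[-0.05, -0.11, 0.0] [-7.3, -0.2, 11.4]
[-0.05, -0.11, 0.0] [-7.3, -0.2, 11.4]
```

```bash
python3 -m handwheel '[{"delta_rot":[0,0,0],"travel":[-7.3,0,11.4],"gripper":0.41},{"delta_rot":[0,0,0],"travel":[-7.3,-0.5,11.4],"gripper":0.41},{"delta_rot":[0,0,0],"travel":[0,0,0],"gripper":0},{"delta_rot":[0,0,0],"travel":[0,0,0],"gripper":0},{"delta_rot":[0,0,0],"travel":[0,0,0],"gripper":0}]' 60
python3 - <<'E'
from h import *
print((rimR(-5).T@(gp(-26,54,-8)-gp(-23,54,-5))).round(2));plan(gp(-23,54,-5),rimR(-5),1)
E
```

```text
t: 11.52
tcp_pos: [541.3, 200.7, 185.0]
ee_rot: [0.044, 0.042, 0.998, -0.002]
wrist_force: [-0.5, -1.9, 0.4]
opening: 0.24
finger_force: 60.0
[1.67 0.   0.92]
ang [0. 0. 0.] dist 4.4
[0.0, 0.03, 0.02] [1.7, -0.4, 4.0]
```

```bash
python3 -m handwheel '[{"delta_rot":[0,-1,0],"travel":[0.6,0,0.3],"gripper":0},{"delta_rot":[0,-3,0],"travel":[1.75,0,1],"gripper":0},{"delta_rot":[0,-3,0],"travel":[1.75,0,1],"gripper":0},{"delta_rot":[0,-3,0],"travel":[1.75,0,1],"gripper":0}]'
python3 -m handwheel '[{"delta_rot":[0,-3,0],"travel":[1.75,0,1],"gripper":0},{"delta_rot":[0,-3,0],"travel":[1.75,0,1],"gripper":0},{"delta_rot":[0,-3,0],"travel":[1.75,0,1],"gripper":0},{"delta_rot":[0,0,0],"travel":[0,0,0],"gripper":0}]'
python3 - <<'E'
from h import *
print(mark_angle(cam('scene'),10),red()[:2]);plan(gp(-42,56,-24),rimR(-24),1);print(bot.read_state()['joint_pos'].round(2))
E
```

```text
t: 11.85
tcp_pos: [535.9, 201.2, 181.0]
ee_rot: [0.132, 0.041, 0.99, -0.005]
wrist_force: [-0.4, -2.1, 1.1]
opening: 0.24
finger_force: 60.0
t: 12.18
tcp_pos: [530.9, 201.7, 176.0]
ee_rot: [0.209, 0.04, 0.977, -0.009]
wrist_force: [-4.3, -2.7, 4.4]
opening: 0.24
finger_force: 60.0
(np.float64(34.30233160621762), np.float64(193.0), np.float64(70.69999999999999)) [([322, 174, 31, 20, 228], [337.0, 183.0]), ([280, 185, 14, 19, 226], [286.7, 193.5])]
ang [ 0.  -0.1  0. ] dist 2.7
[0.03, -0.07, 0.02] [2.4, -0.5, 1.3]
[ 0.21  0.3   1.75 -0.18  0.7  -1.16]
```

```bash
python3 -m handwheel '[{"delta_rot":[0,0,0],"travel":[0,0,0],"gripper":0.25},{"delta_rot":[0,0,0],"travel":[0,0,0],"gripper":0.41},{"delta_rot":[0,0,0],"travel":[0,0,0],"gripper":0.41},{"delta_rot":[0,0,0],"travel":[0,0,0],"gripper":0.41}]'
python3 - <<'E'
from h import *
print(mark_angle(cam('scene'),10),mark_angle(cam('scene'),10),red()[:2]);plan(gp(-22,54,2),rimR(2),5)
print((rimR(2).T@(gp(-25,54,-1)-gp(-22,54,2))).round(2))
E
```

```text
t: 12.62
tcp_pos: [532.4, 201.5, 175.4]
ee_rot: [0.207, 0.041, 0.977, -0.008]
wrist_force: [-0.6, -0.6, -0.2]
opening: 0.404
finger_force: 0.0
(np.float64(35.73852074093399), np.float64(190.9), np.float64(69.4)) (np.float64(35.740945543914115), np.float64(190.6), np.float64(69.25)) [([322, 174, 31, 20, 229], [337.0, 183.0]), ([279, 183, 15, 20, 228], [285.8, 192.2])]
ang [ 0.  25.9  0. ] dist 8.7
[0.0, 5.19, 0.0] [-1.6, -0.1, -0.6]
[0.0, 5.19, 0.0] [-1.6, -0.1, -0.7]
[0.0, 5.19, 0.0] [-1.5, -0.1, -0.9]
[0.0, 5.19, 0.0] [-1.4, -0.1, -1.0]
[0.0, 5.19, 0.0] [-1.3, -0.1, -1.1]
[ 1.56 -0.    1.19]
```

```bash
python3 -m handwheel '[{"delta_rot":[0,5.2,0],"travel":[-1.6,0,-1],"gripper":0.41},{"delta_rot":[0,5.2,0],"travel":[-1.6,0,-1],"gripper":0.41},{"delta_rot":[0,5.2,0],"travel":[-1.5,0,-0.9],"gripper":0.41},{"delta_rot":[0,5.2,0],"travel":[-1.4,0,-0.9],"gripper":0.41},{"delta_rot":[0,5.2,0],"travel":[-1.3,0,-0.8],"gripper":0.41}]'
python3 -m handwheel '[{"delta_rot":[0,0,0],"travel":[0,0,0],"gripper":0.41},{"delta_rot":[0,0,0],"travel":[0,0,0],"gripper":0.41}]'
python3 - <<'E'
from h import *
plan(gp(-22,54,2),rimR(2),1)
E
```

```text
t: 13.18
tcp_pos: [538.4, 201.0, 182.0]
ee_rot: [-0.02, 0.042, 0.999, 0.001]
wrist_force: [0.2, -0.4, 0.8]
opening: 0.41
finger_force: 0.0
t: 13.35
tcp_pos: [538.6, 200.7, 180.7]
ee_rot: [-0.017, 0.042, 0.999, 0.001]
wrist_force: [-0.1, -0.1, 0.9]
opening: 0.41
finger_force: 0.0
ang [-0.  0. -0.] dist 0.5
[-0.01, 0.03, -0.02] [0.1, -0.1, -0.4]
```

```bash
python3 -m handwheel '[{"delta_rot":[0,0,0],"travel":[0,0,0],"gripper":0},{"delta_rot":[0,0,0],"travel":[0,0,0],"gripper":0},{"delta_rot":[0,0,0],"travel":[0,0,0],"gripper":0},{"delta_rot":[0,-1,0],"travel":[0.5,0,0.4],"gripper":0},{"delta_rot":[0,-3,0],"travel":[1.6,0,1.2],"gripper":0}]' 60
python3 -m handwheel '[{"delta_rot":[0,-3,0],"travel":[1.6,0,1.2],"gripper":0},{"delta_rot":[0,-3,0],"travel":[1.6,0,1.2],"gripper":0},{"delta_rot":[0,-3,0],"travel":[1.6,0,1.2],"gripper":0},{"delta_rot":[0,-3,0],"travel":[1.6,0,1.2],"gripper":0},{"delta_rot":[0,-3,0],"travel":[1.6,0,1.2],"gripper":0}]'
python3 - <<'E'
from h import *
print(mark_angle(cam('scene'),-5,50),red()[:2]);plan(gp(-41,54,-17),rimR(-17),1)
E
```

```text
t: 13.77
tcp_pos: [536.2, 201.2, 180.2]
ee_rot: [0.018, 0.042, 0.999, -0.0]
wrist_force: [0.5, -0.4, -1.5]
opening: 0.236
finger_force: 60.0
t: 14.18
tcp_pos: [529.2, 201.8, 172.4]
ee_rot: [0.15, 0.041, 0.988, -0.006]
wrist_force: [15.6, -0.1, -13.7]
opening: 0.24
finger_force: 60.0
(np.float64(17.39532632743363), np.float64(204.1), np.float64(82.25)) [([322, 174, 31, 20, 228], [337.0, 183.0]), ([280, 185, 15, 19, 224], [287.0, 193.8])]
ang [0.1 0.2 0.1] dist 1.1
[0.06, 0.19, 0.05] [-1.0, -0.5, -0.4]
```

```bash
python3 -m handwheel '[{"delta_rot":[0,-3,0],"travel":[1.3,0,1.5],"gripper":0},{"delta_rot":[0,-3,0],"travel":[1.4,0,1.4],"gripper":0},{"delta_rot":[0,-3,0],"travel":[1.6,0,1.2],"gripper":0},{"delta_rot":[0,-2,0],"travel":[1.1,0,0.8],"gripper":0}]'
python3 - <<'E'
from h import *
print(mark_angle(cam('scene'),-10,50),red()[:2]);plan(gp(-52,54,-28),rimR(-28),1)
E
```

```text
t: 14.62
tcp_pos: [525.7, 202.2, 165.8]
ee_rot: [0.243, 0.04, 0.969, -0.009]
wrist_force: [16.2, -0.9, -11.5]
opening: 0.238
finger_force: 60.0
(np.float64(6.908634222919939), np.float64(200.5), np.float64(83.1)) [([322, 174, 31, 20, 229], [337.0, 183.0]), ([280, 185, 15, 19, 226], [287.1, 193.9])]
ang [0.1 0.1 0. ] dist 1.0
[0.09, 0.11, 0.05] [-0.7, -0.5, -0.6]
```

```bash
python3 -m handwheel '[{"delta_rot":[0,-1.5,0],"travel":[0.7,0,0.8],"gripper":0},{"delta_rot":[0,-1.5,0],"travel":[0.8,0,0.6],"gripper":0},{"delta_rot":[0,-1.5,0],"travel":[0.8,0,0.6],"gripper":0},{"delta_rot":[0,-1,0],"travel":[0.5,0,0.4],"gripper":0},{"delta_rot":[0,0,0],"travel":[0,0,0],"gripper":0}]'
python3 - <<'E'
from h import *
print(mark_angle(cam('scene'),-15,50),red()[:2]);plan(gp(-57.5,54,-33.5),rimR(-33.5),1);print(bot.read_state()['joint_pos'].round(2))
E
```

```text
t: 15.13
tcp_pos: [524.4, 202.3, 162.3]
ee_rot: [0.288, 0.04, 0.957, -0.011]
wrist_force: [12.8, 1.6, -10.9]
opening: 0.24
finger_force: 60.0
(np.float64(1.2822822822822824), np.float64(197.6), np.float64(82.05)) [([322, 174, 31, 20, 225], [336.8, 183.1]), ([279, 187, 15, 19, 221], [286.5, 195.8])]
ang [ 0.1 -0.   0. ] dist 1.0
[0.09, -0.01, 0.02] [-0.5, -0.5, -0.7]
[ 0.24  0.28  1.89 -0.41  0.45 -0.93]
```

```bash
python3 -m handwheel '[{"delta_rot":[0,-0.7,0],"travel":[0.35,0,0.3],"gripper":0},{"delta_rot":[0,0,0],"travel":[0,0,0],"gripper":0}]'
python3 - <<'E'
from h import *
print(mark_angle(cam('scene'),-15,50),red()[:2])
E
```

```text
t: 15.4
tcp_pos: [524.4, 202.3, 162.0]
ee_rot: [0.294, 0.04, 0.955, -0.012]
wrist_force: [11.8, 2.6, -9.9]
opening: 0.243
finger_force: 60.0
(np.float64(0.8677091795288383), np.float64(198.2), np.float64(81.95)) [([322, 174, 31, 20, 225], [336.8, 183.1]), ([280, 187, 14, 19, 222], [286.6, 196.0])]
```

```bash
python3 -m handwheel '[{"delta_rot":[0,-0.8,0],"travel":[0.4,0,0.35],"gripper":0},{"delta_rot":[0,0,0],"travel":[0,0,0],"gripper":0}]'
python3 - <<'E'
from h import *
print(mark_angle(cam('scene'),-15,50),red()[:2])
E
python3 -m handwheel '[{"delta_rot":[0,-0.8,0],"travel":[0.4,0,0.35],"gripper":0},{"delta_rot":[0,0,0],"travel":[0,0,0],"gripper":0}]'
python3 - <<'E'
from h import *
s=cam('scene');print(mark_angle(s,-15,50),red()[:2])
cv2.imwrite('pics/z8.png',cv2.resize(s['frame'][140:250,260:400],None,fx=5,fy=5,interpolation=2))
E
```

```text
t: 15.67
tcp_pos: [524.2, 202.3, 161.4]
ee_rot: [0.301, 0.04, 0.953, -0.012]
wrist_force: [12.1, 1.5, -11.3]
opening: 0.24
finger_force: 60.0
(np.float64(-0.002383979656706885), np.float64(196.3), np.float64(81.30000000000001)) [([322, 174, 31, 20, 225], [336.8, 183.1]), ([280, 187, 14, 19, 220], [286.7, 196.2])]
t: 15.93
tcp_pos: [524.0, 202.3, 160.9]
ee_rot: [0.307, 0.039, 0.951, -0.012]
wrist_force: [11.7, 1.5, -9.9]
opening: 0.241
finger_force: 60.0
(np.float64(-0.7148697758933978), np.float64(195.8), np.float64(81.2)) [([322, 174, 31, 20, 225], [336.8, 183.1]), ([280, 187, 14, 19, 221], [286.7, 196.2])]
```

View pics/z8.png

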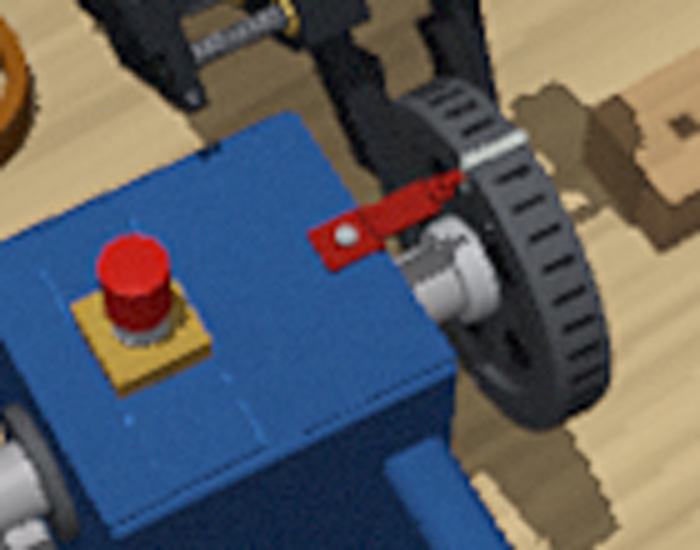

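The mark's inboard end (465,165) now faces the pointer tip (463,175), and the knob has sunk (top 215→235). I'll check whether that matches a 10 mm drop.

```bash
python3 - <<'E'
from h import *
s=cam('scene')
for z in(246,236):print('knob mid z',z,np.round(proj(s,L(0,-22,z)),1))
print('bush',np.round(proj(s,L(0,-22,213)),1),red()[1],bot.read_state()['tau'].round(1))
for x in(-2,0,2):print(x,np.round(proj(s,L(x,95,212)),1))
E
```

```text
knob mid z 246 [285.8 192.3]
knob mid z 236 [286.2 195.8]
bush [287.2 203.4] ([280, 187, 14, 19, 221], [286.7, 196.2]) [  1.5 -40.1 -21.1  -0.4  -0.5  -0. ]
-2 [352.2 171.5]
0 [352.8 172.4]
2 [353.5 173.4]
```

The knob moved from z=246 to z=236 by projection, so the pin is home. Releasing and withdrawing.

```bash
python3 -m handwheel '[{"delta_rot":[0,0.8,0],"travel":[-0.4,0,-0.35],"gripper":0},{"delta_rot":[0,0,0],"travel":[0,0,0],"gripper":0.25},{"delta_rot":[0,0,0],"travel":[0,0,0],"gripper":0.41},{"delta_rot":[0,0,0],"travel":[0,0,0],"gripper":0.41},{"delta_rot":[0,0,0],"travel":[0,0,0],"gripper":0.41}]' 20
python3 - <<'E'
from h import *
print(mark_angle(cam('scene'),-15,50),red()[1])
E
python3 -m handwheel '[{"delta_rot":[0,0,0],"travel":[0,0,-10],"gripper":0.41},{"delta_rot":[0,0,0],"travel":[0,0,-20],"gripper":0.41},{"delta_rot":[0,0,0],"travel":[0,0,-30],"gripper":0.41},{"delta_rot":[0,0,0],"travel":[0,0,-30],"gripper":0.41},{"delta_rot":[0,0,0],"travel":[0,0,-20],"gripper":0.41}]'
python3 -m handwheel '[{"delta_rot":[0,0,0],"travel":[0,0,0],"gripper":0.41},{"delta_rot":[0,0,0],"travel":[0,0,0],"gripper":0.41}]'
python3 - <<'E'
from h import *
s=cam('scene');print(mark_angle(s,-15,50),red()[:2])
cv2.imwrite('pics/z9.png',cv2.resize(s['frame'][140:250,260:400],None,fx=5,fy=5,interpolation=2))
E
```

```text
t: 16.55
tcp_pos: [523.9, 202.3, 162.0]
ee_rot: [0.3, 0.04, 0.953, -0.012]
wrist_force: [-0.7, 0.8, -0.0]
opening: 0.408
finger_force: 0.0
(np.float64(3.2099471830985915), np.float64(198.3), np.float64(82.8)) ([279, 186, 15, 20, 224], [286.3, 195.6])
t: 17.07
tcp_pos: [460.1, 207.7, 254.6]
ee_rot: [0.301, 0.04, 0.953, -0.012]
wrist_force: [0.3, -0.7, 0.5]
opening: 0.408
finger_force: 0.0
t: 17.23
tcp_pos: [461.3, 207.6, 253.0]
ee_rot: [0.301, 0.04, 0.953, -0.012]
wrist_force: [-0.6, 0.3, -0.5]
opening: 0.412
finger_force: 0.0
(np.float64(3.207078313253012), np.float64(191.7), np.float64(79.3)) [([322, 174, 31, 20, 223], [336.8, 183.1]), ([279, 186, 15, 20, 222], [286.2, 195.6])]
```

View pics/z9.png

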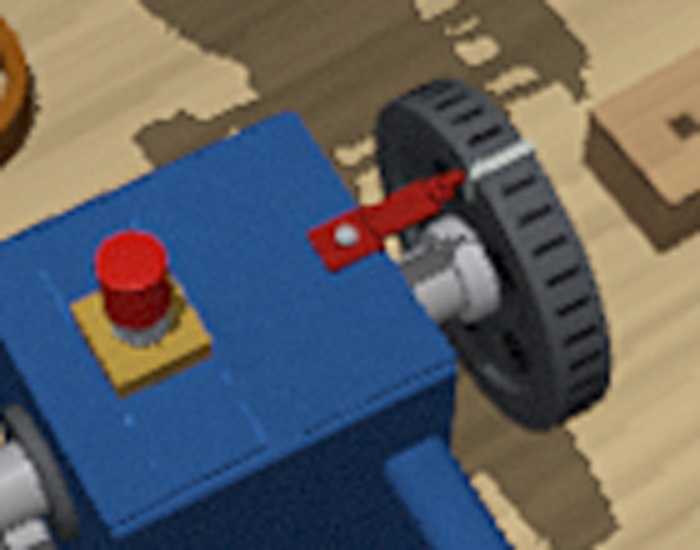

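The mark is level with the pointer tip and in line with it (465,180). The knob is at (286.2,195.6) against about (286.2,195.8) predicted for home, and the wheel holds with the gripper clear.

```bash
python3 -c "
from bench import workorder;print(workorder.hand_in())"
```

```text
the job is handed in; nothing more can be done
None
```

I handed the job in: the pin dropped into the drum, the collar looks fully home by camera projection, and the wheel held at the pointer with the gripper clear; one early stroke ran into a joint limit and slipped off the rim, and I viewed 11 pictures against the limit of 10.

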